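# Index the drilling turntable to its next station

## Task

Swing the clamp lever well open to free the turntable, then turn the turntable anticlockwise (seen from above) by its upright post, on to its next station, less than a quarter turn away, where the spring index pin drops fully into its notch: feel for it, because the notches are out of sight under the platter. Then swing the clamp lever fully home again and let go, leaving the pin in its notch and the wrench, oil jar and bolt box where they are.

Things in the scene. Friction and masses are not known exactly. Their poses are not given: they have to be found in the camera images.
- axis (a point): On the vertical turning axis of a steel drilling turntable (round platter 220 mm across), at the height of the platter's top face, 65 mm above the bench. An aluminium flange, 84 mm across, is bolted on the platter's middle; its hub, 44 mm across, reaches 99 mm above the bench.
- base: The grey base plate under the turntable, 300 by 310 mm and 18 mm thick, bolted to the bench at a different place and yaw each time. Origin on the turntable's axis, at bench height. The clamp lever stands at its -y edge. On its +x, -y corner stands a small grey block with the index pin, up to 54 mm high and 165 mm from the axis.
- post (a point): Grip point of the upright black turning post: a cylinder 22 mm in diameter on the platter, 82 mm from the turning axis, from 71 mm (a collar 28 mm across below that) to 127 mm above the bench. This point is on its centre line, 107 mm above the bench, and goes round with the platter.
- rotor (a joint): Turntable angle (rad), growing anticlockwise seen from above; -1.2 to -0.7 at the start, clamped. The next station lies somewhere from -0.2 to +0.2, elsewhere every time since the index block is remounted by hand; others are 1.571 rad either side. Free, the table turns with 2 N at the post; clamped, it holds fast. Let go within 0.05 rad of a station it is pulled in; 14 N at the post leaves it.
- index_pin (a joint): Radial position of the sprung steel index pin (m): 0 fully dropped into a notch, 0.0052 riding on the rim between stations, in between on a notch's sloping flank. Its black end knob, 20 mm across, sticks out of the small grey block beside the platter, 43 mm above the bench, and moves inward 5 mm as the pin drops. It works by itself and need not be touched.
- lever (a joint): Angle of the clamp lever (rad): 0 is fully clamped (home), 1.25 fully open (stop). It grows anticlockwise seen from above, the grip swinging away from the turntable as it opens. It stays where it is left; 5 N at the grip moves it, up to 11 N for the last 0.5 rad before home.
- lever_grip (a point): Grip point of the clamp lever: on the centre line of an upright black cylinder 20 mm in diameter at the end of a flat steel arm whose top is 60 mm above the bench. The cylinder's top is 104 mm and this point 86 mm above the bench, 90 mm from the pivot.
- lever_hinge (a point): On the clamp lever's vertical pivot axis, 55 mm above the bench, 140 mm from the turntable's axis. The round hub here is 30 mm across and reaches 67 mm above the bench.
- wrench: A loose steel wrench 170 mm long lying on the bench; origin under its middle, x along it. To be left alone.
- oilcan: A loose white plastic jar of oil 56 mm across and 110 mm high with a grey cap, standing on the bench; origin at the centre of its underside. To be left alone.
- boltbox: A loose grey open plastic box 90 by 70 by 35 mm with bolts in it; origin at the centre of its underside. To be left alone.

How it is judged:
By the outcome, as a careful person would: the job done as asked, in the order asked, and still so for the second after the job is handed in, with the robot touching nothing.
It also fails if it takes over 64 s, if anything falls off the work surface, if the arm or the gripper's body presses on something with over 40 N, if the wrist force passes 120 N, or if a joint passes its speed limit or range.

## Robot

A 6-joint arm with a two-finger parallel gripper is mounted at the origin on the work surface. World frame = base frame: x ahead of the robot, y to its left, z up, the work surface at z = 0. Lengths are in m, angles in degrees, forces in N, time in s.
With the tool pointing down it reaches from about 0.4 to 0.825 m from the base axis. Payload 7 kg.
Tool frame: the origin (TCP) lies on the centre line of the jaws, within the pads' length; the fingertips stand 19 mm ahead of it and the grasp point (between the pads) is the TCP; z points along the fingers, y is the line along which they close (so a half turn about z gives the same grasp; the last joint's range is limited). The gripper opens to 88 mm and grips with 3 to 60 N. Pads are 19 mm wide; open, the fingers measure 130 mm over their backs; the gripper's body (78 mm by 193 mm) begins 47 mm behind the grasp point.
Start: joints at [93.512, 20.546, 0.682, 0, -70.136, -16.507], TCP at [0.152, 0.658, 0.246] pointing down, gripper open.
Joint ranges: [-176.03, 176.03], [-82.01, 121.73], [-58.28, 71.71], [-173.87, 95.51], [-174.79, -0.11], [-173.66, 173.66]. Speed limits (degrees/s): [136.94, 136.94, 172.46, 180, 180, 180].

## Interface

Orientations are given as [roll, pitch, yaw] about the fixed x, y, z axes, in that order (R = Rz(yaw) Ry(pitch) Rx(roll)).
In Python, from plant import ctrl gives the robot as it stands.
- The arm moves only by the tool move_arm, never from a script. Its argument "motion" is a list of rows, each a list of 3 entries, a list of its own where there are three numbers: the shift along the tool's x, y, z in mm, then the turn, a rotation vector about the tool's x, y, z in degrees, then the closure, from 0 (fully open) to 1 (shut). A call has 1 to 10 rows; each row is the pose to reach, as a shift and turn from the pose commanded when the call began, along the tool's axes at that moment; what a row does not reach only later rows make up. A row lasts 1/12 s, in which the tool goes at most 41.7 mm and 7.16 degrees, less where a joint would pass 70% of its speed; a pose out of reach is approached as far as the arm can. A call with a gripper value outside its range is refused whole. The fingers move at their own pace and stop on an object; the grip force is fixed at half the most. Time passes only in rows, so rows that repeat a pose let the fingers close. It gives the time, the measured TCP pose, the force, the opening and the grip force at its end, in the units of the state.
- ctrl.get_obs(): the state, without advancing time (a new reading comes with each control period).
- ctrl.snapshot(name): name is "side" or "top" or "wrist"; returns a dict with "color" (400x640x3 uint8, blue, green, red), "camera_matrix" (3x3 intrinsics, pixels), "k1" (the pictures are not rectified: a ray, as slopes to the right and down, at radius r is drawn at 1 + k1 r^2 times it, then the intrinsics apply), "cam_to_world" (4x4, takes a point from camera to world coordinates). Camera axes: x right, y up, looking along -z (the intrinsics and any distortion apply to the point x, -y, -z); pixel columns grow to the right and rows downward; lengths in m; the calibration is good to about 2 mm. A picture is of the moment at which its call begins. There is no depth.
- ctrl.close_job(): hands the job in; it is judged then, once.
The state is a dict: "clock": time; "joint_pos": joint angles; "qvel": joint speeds; "tau": joint torques, N m; "tool_pos": TCP position; "orientation": TCP orientation; "force": force on the tool from outside, world axes, zero at the start; "moment": the same for the moment, N m; "opening": finger opening in m; "gripper_force": force on a finger pad.
Only numpy, scipy, OpenCV 4.12 (cv2) and the standard library are available. Lean on these libraries where they do the work, as an engineer would, in place of code of your own. Each camera call takes 0.05 s, during which the arm holds its last target. There are 200 camera calls.

## Working session

There is one attempt and no reset: what is moved stays moved. The work goes in short steps, Python scripts to look and compute and a tool call to move; the robot and the scene stay as the last step left them, time stands still between calls to the robot, and variables do not carry over. Pictures are saved under pics/ and viewed, at most 10 in all, crops included, and the job is handed in when it is done.

Besides the shell and the picture viewer there is one more tool, called after "Call:" as name([rows], argument=value, ...), one row to a line, values as JSON. move_arm: Moves the arm, as the interface text tells. Its arguments: {"type":"object","properties":{"motion":{"type":"array"}},"required":["motion"]}

```bash
mkdir -p pics; cat > h.py <<'E'
import numpy as np, cv2
from plant import ctrl
from scipy.spatial.transform import Rotation as R
def snap(n,f=None):
    s=ctrl.snapshot(n)
    if f: cv2.imwrite('pics/'+f,s['color'])
    return s
def ray(s,u,v):
    K=np.array(s['camera_matrix']);T=np.array(s['cam_to_world'])
    d=np.array([(u-K[0,2])/K[0,0],(v-K[1,2])/K[1,1]]);p=d.copy()
    for _ in range(20): p=d/(1+s['k1']*(p@p))
    return T[:3,3],T[:3,:3]@np.array([p[0],-p[1],-1])
def onz(s,u,v,z):
    o,d=ray(s,u,v);return o+d*(z-o[2])/d[2]
def tri(rs):
    A=0;b=0
    for o,d in rs:
        d=d/np.linalg.norm(d);P=np.eye(3)-np.outer(d,d);A=A+P;b=b+P@o
    return np.linalg.solve(A,b)
def proj(s,p):
    K=np.array(s['camera_matrix']);T=np.array(s['cam_to_world'])
    c=T[:3,:3].T@(np.array(p)-T[:3,3]);q=np.array([c[0],-c[1]])/-c[2];q=q*(1+s['k1']*(q@q))
    return K[0,0]*q[0]+K[0,2],K[1,1]*q[1]+K[1,2]
def toolrot(): return R.from_euler('xyz',ctrl.get_obs()['orientation'],degrees=True).as_matrix()
E
python3 - <<'E'
from h import *
import pickle
d={n:snap(n,n+'0.png') for n in('top','side')}
pickle.dump(d,open('s0.pkl','wb'))
for n in d: print(n,d[n]['cam_to_world'],d[n]['camera_matrix'],d[n]['k1'])
o=ctrl.get_obs();print(o)
E
```

```text
top [[-0.01306298  0.98416893 -0.17675089  0.4351646 ]
 [-0.99987632 -0.01130848  0.01093015  0.17322235]
 [ 0.00875833  0.17687181  0.98419493  0.93475112]
 [ 0.          0.          0.          1.        ]] [[361.79563782   0.         316.33948763]
 [  0.         361.79563782 192.96146752]
 [  0.           0.           1.        ]] -0.01012002704174644
side [[ 0.7749164   0.36827833 -0.51368829  0.11679785]
 [-0.6320536   0.45610962 -0.62647606 -0.42166956]
 [ 0.00358062  0.8101451   0.58621847  0.6446351 ]
 [ 0.          0.          0.          1.        ]] [[474.56727521   0.         326.4429112 ]
 [  0.         474.56727521 204.18942718]
 [  0.           0.           1.        ]] -0.08676145600748553
{'clock': 0.1, 'joint_pos': array([ 9.35121098e+01,  2.05872307e+01,  6.39342403e-01, -1.88149227e-02,
       -7.01348760e+01, -1.65066513e+01]), 'qvel': array([ 0.08248916, -0.04363345, -0.00103632, -0.11141423,  0.07931847,
       -0.0071489 ]), 'tau': array([-2.84487622e-03, -5.84163272e+01,  2.93754548e+01,  7.01553494e+00,
        1.01743574e-02, -4.61899992e-05]), 'tool_pos': array([0.15170719, 0.65731587, 0.24471652]), 'orientation': array([ 1.79915621e+02, -6.55863764e-03, -1.30009428e+01]), 'force': array([-0.41005493,  0.54939553,  1.25980931]), 'moment': array([-0.05354733, -0.02398455, -0.02016907]), 'gripper_force': 0.0, 'opening': 0.08751348081550094}
```

View pics/top0.png

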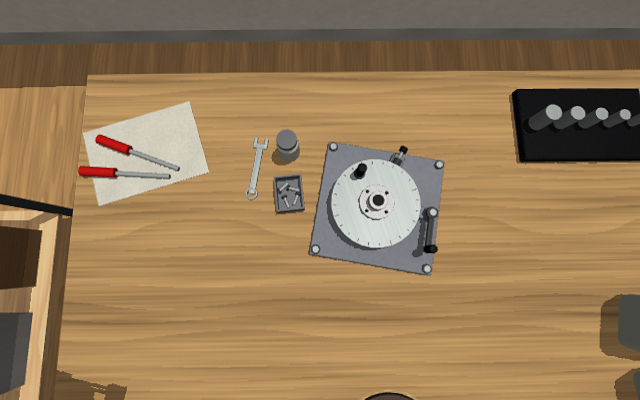

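View pics/side0.png

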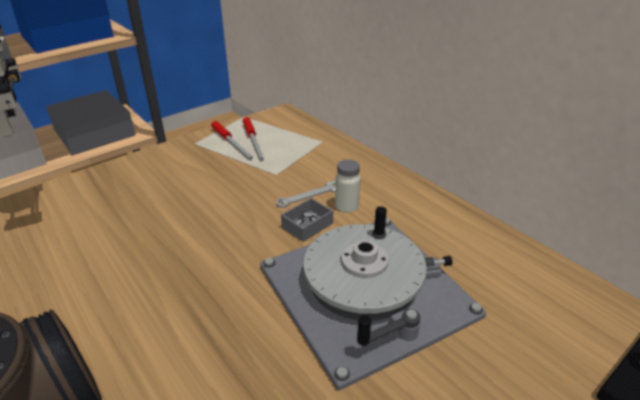

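Top view: turntable hub (378,200), post (361,170), pin knob (403,150), lever hub (432,212), grip (431,248), jar (287,145), box (289,195). Side view: post (380,215), grip (364,330), lever hub (411,318), knob (448,261). I'll refine these with dark-blob masks.

```bash
python3 - <<'E'
from h import *
import pickle
d=pickle.load(open('s0.pkl','rb'))
def blob(n,u,v,r=22):
    g=d[n]['color'].max(2);m=(g<45).astype(np.uint8)
    k,l,st,c=cv2.connectedComponentsWithStats(m)
    b=[(np.hypot(*(c[i]-[u,v])),i) for i in range(1,k) if 12<st[i,4]<2500]
    i=min(b)[1];ys,xs=np.where(l==i)
    return c[i],st[i],np.c_[xs,ys]
for name,t,s in(('post',(361,170),(380,215)),('grip',(431,248),(364,330)),('knob',(403,150),(448,261)),('hub',(378,200),(367,247))):
    ct,st,_=blob('top',*t);cs,ss,_=blob('side',*s)
    rs=[ray(d['top'],*ct),ray(d['side'],*cs)]
    print(name,ct.round(1),st,cs.round(1),ss,'tri',tri(rs).round(4))
for n,a in(('top',(378,200)),('side',(367,247))): print(n,onz(d[n],*a,.099).round(4))
print('hinge',tri([ray(d['top'],432,212),ray(d['side'],411,316)]))
for nm,u,v,z in(('jar',287,135,.11),('box',289,195,.03),('wr',252,195,.0),('c',333,147,.02),('c',439,165,.02),('c',427,269,.02),('c',316,249,.02)):print(nm,onz(d['top'],u,v,z).round(4))
E
```

```text
post [359.7 170.6] [354 164  12  15 118] [379.4 221.9] [373 208  12  28 254] tri [0.6394 0.0592 0.095 ]
grip [429.6 248.3] [423 242  14  11  97] [361.2 321.9] [317 298  91  48 629] tri [ 0.4528 -0.0956  0.0929]
knob [402.9 149.2] [399 146   8   8  40] [447.7 260.6] [445 257   6   8  41] tri [ 0.707  -0.0605  0.0426]
hub [377.8 199.7] [373 195  10  10  83] [365.1 246.9] [359 244  13   7  73] tri [0.5674 0.0203 0.099 ]
top [0.5668 0.0197 0.099 ]
side [0.5694 0.0181 0.099 ]
hinge [ 0.54144972 -0.11801862  0.06071984]
jar [0.7245 0.2322 0.11  ]
box [0.5932 0.2326 0.03  ]
wr [0.5995 0.3314 0.    ]
c [0.7218 0.1176 0.02  ]
c [ 0.6701 -0.1588  0.02  ]
c [ 0.4043 -0.1094  0.02  ]
c [0.4571 0.1658 0.02  ]
```

Call:
move_arm([
  [[410,270,0],[0,0,70],0.2],
  [[410,270,0],[0,0,70],0.4],
  [[410,270,0],[0,0,70],0.4],
  [[410,270,0],[0,0,70],0.4],
  [[410,270,0],[0,0,70],0.4],
  [[410,270,0],[0,0,70],0.4],
  [[410,270,0],[0,0,70],0.4],
  [[410,270,0],[0,0,70],0.4],
  [[410,270,0],[0,0,70],0.4],
  [[410,270,0],[0,0,70],0.4],
])

```text
clock: 0.93
tool_pos: [0.4402, 0.3543, 0.2455]
orientation: [180.0, -0.0, -83.4]
force: [-0.3, 0.7, 0.2]
opening: 0.0527
gripper_force: 0.0
```

```bash
cat > plan.py <<'E'
from h import *
import sys
# args: x y z yaw (m, deg) -> shift mm & turn about tool z
def rel(p,yaw,quiet=0):
    o=ctrl.get_obs();r0=toolrot();sh=r0.T@(np.array(p)-o['tool_pos'])*1e3
    rt=(R.from_matrix(r0).inv()*R.from_euler('xyz',[180,0,yaw],degrees=True)).as_rotvec(degrees=True)
    return sh.round(1),rt.round(1)
def st():
    o=ctrl.get_obs();print('t',round(o['clock'],2),'p',o['tool_pos'].round(4),'rpy',o['orientation'].round(1),'F',o['force'].round(1),'op',round(o['opening'],4),'g',round(o['gripper_force'],1),'j',o['joint_pos'].round(0))
if __name__=='__main__':
    st()
    if len(sys.argv)>4:
        a=list(map(float,sys.argv[1:])); print(*rel(a[:3],a[3]))
E
python3 plan.py 0.46 -0.09 0.25 166
```

```text
t 0.93 p [0.4402 0.3543 0.2455] rpy [180.   -0.  -83.4] F [-0.3  0.7  0.2] op 0.0527 g 0.0 j [ 59.  10. -13.  -0. -66. -52.]
[443.6  31.7  -4.5] [  0.   -0.  110.6]
```

Call:
move_arm([
  [[440,30,0],[0,0,70],0.4],
  [[440,30,0],[0,0,70],0.4],
  [[440,30,0],[0,0,70],0.4],
  [[440,30,0],[0,0,70],0.4],
  [[440,30,0],[0,0,70],0.4],
  [[440,30,0],[0,0,70],0.4],
  [[440,30,0],[0,0,70],0.4],
  [[440,30,0],[0,0,70],0.4],
  [[440,30,0],[0,0,70],0.4],
  [[440,30,0],[0,0,70],0.4],
])

```text
clock: 1.77
tool_pos: [0.4613, -0.0619, 0.2457]
orientation: [180.0, 0.0, -153.3]
force: [0.2, 0.7, 0.3]
opening: 0.0523
gripper_force: 0.0
```

```bash
python3 plan.py 0.455 -0.095 0.23 166
```

```text
t 1.77 p [ 0.4613 -0.0619  0.2457] rpy [ 180.     0.  -153.3] F [0.2 0.7 0.3] op 0.0523 g 0.0 j [ 17.   0. -25.  -0. -65. -80.]
[ 20.5 -26.8  15.7] [ 0.   0.  40.7]
```

Call:
move_arm([
  [[20,-27,5],[0,0,41],0.45],
  [[20,-27,10],[0,0,41],0.45],
  [[20,-27,15],[0,0,41],0.45],
  [[20,-27,15],[0,0,41],0.45],
  [[20,-27,15],[0,0,41],0.45],
  [[20,-27,15],[0,0,41],0.45],
  [[20,-27,15],[0,0,41],0.45],
  [[20,-27,15],[0,0,41],0.45],
])

```text
clock: 2.43
tool_pos: [0.4562, -0.0931, 0.2304]
orientation: [-180.0, -0.0, 166.2]
force: [-1.2, -0.1, 0.1]
opening: 0.0476
gripper_force: 0.0
```

```bash
python3 - <<'E'
from plan import *
import pickle
st();s=snap('wrist','w1.png');pickle.dump(s,open('w1.pkl','wb'))
print(np.array(s['cam_to_world']).round(3),proj(s,[.4528,-.0956,.104]),proj(s,[.5415,-.118,.067]))
E
```

```text
t 2.43 p [ 0.4562 -0.0931  0.2304] rpy [-180.    -0.   166.2] F [-1.2 -0.1  0.1] op 0.0476 g 0.0 j [  13.    1.  -26.   -0.  -63. -117.]
[[ 0.238 -0.925 -0.297  0.375]
 [ 0.971  0.227  0.072 -0.073]
 [ 0.001 -0.306  0.952  0.369]
 [ 0.     0.     0.     1.   ]] (np.float64(319.08888933324926), np.float64(200.6064766311176)) (np.float64(319.33293578036387), np.float64(273.04167153086564))
```

View pics/w1.png

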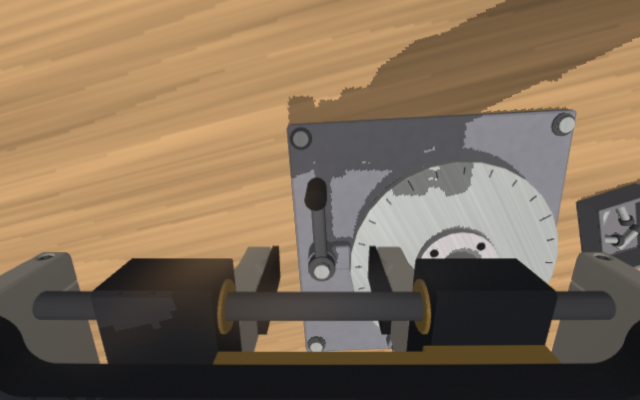

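The wrist view shows the grip top at about (317,202) and the hinge hub at (321,271). Both are within 2 px of the projected estimates, so I'll descend on the grip.

```bash
python3 plan.py 0.453 -0.0965 0.088 166
```

```text
t 2.48 p [ 0.4562 -0.093   0.2305] rpy [-180.    -0.   166.2] F [-0.4 -0.8 -1. ] op 0.048 g 0.0 j [  13.    1.  -26.   -0.  -63. -117.]
[  2.3  -4.1 142.5] [-0.  -0.   0.2]
```

Call:
move_arm([
  [[2,-4,20],[0,0,0],0.45],
  [[2,-4,50],[0,0,0],0.45],
  [[2,-4,80],[0,0,0],0.45],
  [[2,-4,105],[0,0,0],0.45],
  [[2,-4,120],[0,0,0],0.45],
  [[2,-4,130],[0,0,0],0.45],
  [[2,-4,137],[0,0,0],0.45],
  [[2,-4,142],[0,0,0],0.45],
  [[2,-4,142],[0,0,0],0.6],
  [[2,-4,142],[0,0,0],0.7],
])

```text
clock: 3.32
tool_pos: [0.4537, -0.0964, 0.0889]
orientation: [180.0, 0.0, 166.1]
force: [-0.3, 0.4, -0.2]
opening: 0.0397
gripper_force: 0.0
```

Call:
move_arm([
  [[0,0,0],[0,0,0],0.75],
  [[0,0,0],[0,0,0],0.8],
  [[0,0,0],[0,0,0],0.85],
  [[0,0,0],[0,0,0],0.9],
  [[0,0,0],[0,0,0],1],
  [[0,0,0],[0,0,0],1],
])

```text
clock: 3.82
tool_pos: [0.4529, -0.0995, 0.0892]
orientation: [-179.7, -0.0, 166.1]
force: [2.8, -25.9, -2.8]
opening: 0.0195
gripper_force: 30.0
```

```bash
python3 - <<'E'
from plan import *
st()
# lever arc: hinge est, current grip
h=np.array([.5415,-.118]);o=ctrl.get_obs();p=o['tool_pos'];v=p[:2]-h
print(np.hypot(*v),np.degrees(np.arctan2(v[1],v[0])))
yaw=o['orientation'][2]
for k in range(1,11):
    a=k*.12; c,s=np.cos(a),np.sin(a)
    q=h+np.array([[c,-s],[s,c]])@(v*.09/np.hypot(*v))
    sh,rt=rel([*q,p[2]],yaw+np.degrees(a)*.95); print(round(a,2),sh,rt[2])
E
```

```text
t 3.82 p [ 0.4529 -0.0995  0.0892] rpy [-179.7   -0.   166.1] F [  2.8 -25.9  -2.8] op 0.0195 g 30.0 j [  12.   10.  -37.    0.  -42. -116.]
0.09049044941519353 168.19967253408802
0.12 [ -1.5 -10.7   0. ] -6.5
0.24 [ -3.9 -21.3   0.1] -13.1
0.36 [ -7.4 -31.5   0.1] -19.6
0.48 [-12.2 -41.1   0.2] -26.1
0.6 [-18.1 -50.2   0.2] -32.7
0.72 [-25.  -58.5   0.3] -39.2
0.84 [-32.9 -65.8   0.3] -45.7
0.96 [-41.6 -72.2   0.3] -52.3
1.08 [-51.  -77.5   0.3] -58.8
1.2 [-60.9 -81.7   0.4] -65.3
```

Call:
move_arm([
  [[-1,-8,0],[0,0,-3],1],
  [[-1.5,-14,0],[0,0,-6.5],1],
  [[-2.5,-19,0],[0,0,-10],1],
  [[-4,-24,0],[0,0,-13],1],
  [[-5.5,-29,0],[0,0,-16.5],1],
  [[-7.5,-34.5,0],[0,0,-19.5],1],
  [[-10,-39,0],[0,0,-23],1],
  [[-12,-44,0],[0,0,-26],1],
  [[-15,-48.5,0],[0,0,-29.5],1],
  [[-18,-53,0],[0,0,-32.5],1],
])

```text
clock: 4.65
tool_pos: [0.4583, -0.1515, 0.0892]
orientation: [180.0, 0.1, -161.3]
force: [-2.2, 9.5, 3.7]
opening: 0.0195
gripper_force: 30.0
```

```bash
cat > lev.py <<'E'
from plan import *
h=np.array([.5415,-.118])
def ang():
    v=ctrl.get_obs()['tool_pos'][:2]-h; return np.arctan2(v[1],v[0]),np.hypot(*v)
def go(amax,n,f=.95,z=None):
    st();o=ctrl.get_obs();a0,r=ang();home=np.radians(168.2)
    print('lever',(a0-home)%(2*np.pi),'r',r)
    a0=home+(a0-home)%(2*np.pi) if (a0-home)%(2*np.pi)<3 else a0
    for k in range(1,n+1):
        a=a0+(home+amax-a0)*k/n
        sh,rt=rel([*(h+.0905*np.array([np.cos(a),np.sin(a)])),o['tool_pos'][2]],o['orientation'][2]+np.degrees(a-a0)*f)
        print(round(a-home,2),sh,rt[2])
if __name__=='__main__': go(float(sys.argv[1]),int(sys.argv[2]))
E
python3 lev.py 1.2 10
```

```text
t 4.65 p [ 0.4583 -0.1515  0.0892] rpy [ 1.800e+02  1.000e-01 -1.613e+02] F [-2.2  9.5  3.7] op 0.0195 g 30.0 j [  5.  12. -35.  -0. -43. -76.]
lever 0.5890341386722042 r 0.08968985697128139
0.65 [ 0.3 -5.6 -0. ] -3.3
0.71 [ -0.5 -11.   -0. ] -6.7
0.77 [ -1.6 -16.4  -0. ] -10.0
0.83 [ -3.1 -21.8  -0. ] -13.3
0.89 [ -4.9 -27.   -0. ] -16.6
0.96 [ -7.  -32.1  -0. ] -20.0
1.02 [ -9.4 -37.1  -0. ] -23.3
1.08 [-12.2 -41.9  -0. ] -26.6
1.14 [-15.2 -46.5  -0. ] -29.9
1.2 [-18.5 -51.   -0. ] -33.3
```

Call:
move_arm([
  [[0,-5.5,0],[0,0,-3.5],1],
  [[-0.5,-11,0],[0,0,-6.5],1],
  [[-1.5,-16.5,0],[0,0,-10],1],
  [[-3,-22,0],[0,0,-13.5],1],
  [[-5,-27,0],[0,0,-16.5],1],
  [[-7,-32,0],[0,0,-20],1],
  [[-9.5,-37,0],[0,0,-23.5],1],
  [[-12,-42,0],[0,0,-26.5],1],
  [[-15,-46.5,0],[0,0,-30],1],
  [[-18,-50.5,0],[0,0,-33],1],
])

```text
clock: 5.48
tool_pos: [0.4924, -0.1928, 0.0892]
orientation: [-180.0, 0.2, -128.3]
force: [0.4, 16.4, 3.2]
opening: 0.019
gripper_force: 30.0
```

```bash
python3 lev.py 1.2 2
```

```text
t 5.48 p [ 0.4924 -0.1928  0.0892] rpy [-180.     0.2 -128.3] F [ 0.4 16.4  3.2] op 0.019 g 30.0 j [ -0.  16. -29.  -0. -45. -38.]
lever 1.1954470614450088 r 0.08946334748154426
1.2 [ 1.  -0.3 -0. ] -0.1
1.2 [ 1.  -0.5 -0. ] -0.2
```

Call:
move_arm([
  [[0,0,0],[0,0,0],0.6],
  [[0,0,0],[0,0,0],0.5],
  [[0,0,0],[0,0,0],0.5],
  [[0,0,-20],[0,0,0],0.5],
  [[0,0,-60],[0,0,0],0.5],
  [[0,0,-100],[0,0,0],0.5],
  [[0,0,-110],[0,0,0],0.5],
])

```text
clock: 6.07
tool_pos: [0.4936, -0.1953, 0.205]
orientation: [-179.6, 0.2, -128.5]
force: [1.1, -0.6, 1.4]
opening: 0.0438
gripper_force: 0.0
```

```bash
python3 plan.py 0.6394 0.0592 0.200 -152; python3 - <<'E'
from h import *
import pickle
d={n:snap(n) for n in('top','side')}
pickle.dump(d,open('s1.pkl','wb'))
for n in d: cv2.imwrite('pics/z.png',d[n]['color'])
d0=pickle.load(open('s0.pkl','rb'))
# post estimates: top-centre of cylinder in side view ~ top of blob
s=d0['side'];print(onz(s,379.4+.3,210.5,.127),onz(d0['top'],360.5,168.8,.127))
E
```

```text
t 6.07 p [ 0.4936 -0.1953  0.205 ] rpy [-179.6    0.2 -128.5] F [ 1.1 -0.6  1.4] op 0.0438 g 0.0 j [ -0.   9. -21.   0. -60. -38.]
[-289.9   44.3    5.6] [-0.4  0.3 23.5]
[0.63377721 0.05500741 0.127     ] [0.63549403 0.06199169 0.127     ]
```

Call:
move_arm([
  [[-40,6,2],[0,0,3],0.4],
  [[-80,12,4],[0,0,6],0.4],
  [[-120,18,5],[0,0,10],0.4],
  [[-160,24,5],[0,0,13],0.4],
  [[-200,30,5],[0,0,16],0.4],
  [[-240,37,5],[0,0,20],0.4],
  [[-275,42,5],[0,0,23.5],0.4],
  [[-289,44,5],[0,0,23.5],0.4],
  [[-289,44,5],[0,0,23.5],0.4],
  [[-289,44,5],[0,0,23.5],0.4],
])

```text
clock: 7.0
tool_pos: [0.6361, 0.0595, 0.1922]
orientation: [180.0, -0.1, -151.9]
force: [-0.4, -0.5, 0.3]
opening: 0.0526
gripper_force: 0.0
```

```bash
python3 - <<'E'
from plan import *
import pickle
st();s=snap('wrist','w2.png');pickle.dump(s,open('w2.pkl','wb'))
print(proj(s,[.6394,.0592,.127]),proj(s,[.567,.02,.099]))
print(*rel([.638,.0595,.107],-152))
E
```

```text
t 7.0 p [0.6361 0.0595 0.1922] rpy [ 1.800e+02 -1.000e-01 -1.519e+02] F [-0.4 -0.5  0.3] op 0.0526 g 0.0 j [ 23.  19.  -8.  -0. -62. -85.]
(np.float64(319.6842542038246), np.float64(233.87498945526687)) (np.float64(319.05154909986624), np.float64(107.77536960770342))
[-2.5 -0.3 85.6] [ 0.  -0.1  0. ]
```

View pics/w2.png

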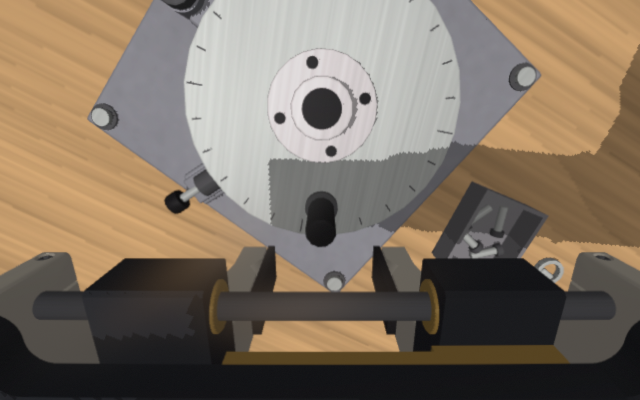

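Wrist view: post top at (321,231), hub bore at (322,108), pin knob at (177,202), all within 1–3 px of prediction. I'll descend and grip the post.

Call:
move_arm([
  [[-2,0.5,20],[0,0,0],0.4],
  [[-2,0.5,45],[0,0,0],0.45],
  [[-2,0.5,65],[0,0,0],0.45],
  [[-2,0.5,77],[0,0,0],0.45],
  [[-2,0.5,83],[0,0,0],0.45],
  [[-2,0.5,86],[0,0,0],0.5],
  [[-2,0.5,86],[0,0,0],0.6],
  [[-2,0.5,86],[0,0,0],0.7],
  [[-2,0.5,86],[0,0,0],0.7],
])

```text
clock: 7.8
tool_pos: [0.6388, 0.0606, 0.1088]
orientation: [-180.0, 0.1, -152.0]
force: [0.7, 0.0, 0.0]
opening: 0.03
gripper_force: 0.0
```

Call:
move_arm([
  [[0,0,0],[0,0,0],0.75],
  [[0,0,0],[0,0,0],0.8],
  [[0,0,0],[0,0,0],0.9],
  [[0,0,0],[0,0,0],1],
  [[0,0,0],[0,0,0],1],
])

```text
clock: 8.22
tool_pos: [0.6389, 0.0607, 0.1087]
orientation: [-180.0, 0.1, -152.0]
force: [0.6, -2.5, 5.7]
opening: 0.0214
gripper_force: 30.0
```

```bash
cat > tab.py <<'E'
from plan import *
c=np.array([.5665,.021])
def info():
    o=ctrl.get_obs();v=o['tool_pos'][:2]-c;a=np.arctan2(v[1],v[0]);f=o['force'][:2]
    e=v/np.hypot(*v);t=np.array([-e[1],e[0]])
    st();print('r',np.hypot(*v).round(4),'world deg',np.degrees(a).round(2),'rotor~',round(a+np.radians(10.3)-np.pi/2,3),'Ft',(f@t).round(1),'Fr',(f@e).round(1))
    return o,a,np.hypot(*v)
def go(d,n):
    o,a0,r=info()
    for k in range(1,n+1):
        a=a0+d*k/n
        sh,rt=rel([*(c+.082*np.array([np.cos(a),np.sin(a)])),o['tool_pos'][2]],o['orientation'][2]+np.degrees(a-a0))
        print(round(a-a0,3),sh,rt[2])
if __name__=='__main__': go(float(sys.argv[1]),int(sys.argv[2]))
E
python3 tab.py .5 10
```

```text
t 8.22 p [0.6389 0.0607 0.1087] rpy [-1.80e+02  1.00e-01 -1.52e+02] F [ 0.6 -2.5  5.7] op 0.0214 g 30.0 j [ 23.  24. -14.   0. -53. -85.]
r 0.0826 world deg 28.73 rotor~ -0.89 Ft -2.5 Fr -0.7
0.05 [ 0.7  4.1 -0. ] -2.9
0.1 [ 1.1  8.2 -0. ] -5.7
0.15 [ 1.6 12.2 -0. ] -8.6
0.2 [ 2.4 16.3 -0. ] -11.5
0.25 [ 3.4 20.2 -0. ] -14.3
0.3 [ 4.5 24.2 -0. ] -17.2
0.35 [ 5.9 28.  -0. ] -20.1
0.4 [ 7.4 31.8 -0. ] -22.9
0.45 [ 9.2 35.6 -0. ] -25.8
0.5 [11.1 39.2 -0. ] -28.6
```

Call:
move_arm([
  [[0,4,0],[0,0,-3],1],
  [[0.5,8,0],[0,0,-5.5],1],
  [[1,12,0],[0,0,-8.5],1],
  [[2,16,0],[0,0,-11.5],1],
  [[3,20,0],[0,0,-14.5],1],
  [[4,24,0],[0,0,-17],1],
  [[5.5,28,0],[0,0,-20],1],
  [[7,32,0],[0,0,-23],1],
  [[8.5,35.5,0],[0,0,-26],1],
  [[10.5,39,0],[0,0,-28.5],1],
])

```text
clock: 9.05
tool_pos: [0.6123, 0.0895, 0.1087]
orientation: [-179.8, 0.1, -123.3]
force: [8.1, -8.5, 1.5]
opening: 0.0215
gripper_force: 30.0
```

```bash
python3 tab.py .25 10
```

```text
t 9.05 p [0.6123 0.0895 0.1087] rpy [-1.798e+02  1.000e-01 -1.233e+02] F [ 8.1 -8.5  1.5] op 0.0215 g 30.0 j [ 26.  22. -17.   0. -51. -60.]
r 0.0824 world deg 56.23 rotor~ -0.41 Ft -11.4 Fr -2.6
0.025 [ 0.4  2.1 -0. ] -1.4
0.05 [ 0.5  4.1 -0. ] -2.9
0.075 [ 0.6  6.1 -0. ] -4.3
0.1 [ 0.7  8.2 -0. ] -5.7
0.125 [ 0.9 10.2 -0. ] -7.2
0.15 [ 1.2 12.3 -0. ] -8.6
0.175 [ 1.5 14.3 -0. ] -10.0
0.2 [ 1.9 16.3 -0.1] -11.5
0.225 [ 2.3 18.3 -0.1] -12.9
0.25 [ 2.8 20.3 -0.1] -14.3
```

Call:
move_arm([
  [[0,2,0],[0,0,-1.5],1],
  [[0,4,0],[0,0,-3],1],
  [[0.3,6,0],[0,0,-4.5],1],
  [[0.5,8,0],[0,0,-5.5],1],
  [[0.7,10,0],[0,0,-7],1],
  [[1,11,0],[0,0,-8],1],
  [[1,11,0],[0,0,-8],1],
  [[1,11,0],[0,0,-8],1],
])

```text
clock: 9.72
tool_pos: [0.6016, 0.0954, 0.1086]
orientation: [-179.9, 0.1, -115.5]
force: [2.1, -2.1, 6.9]
opening: 0.0218
gripper_force: 30.0
```

```bash
python3 tab.py .2 10; python3 - <<'E'
from h import *
import pickle
s=snap('wrist','w3.png');pickle.dump(s,open('w3.pkl','wb'));pickle.dump({n:snap(n) for n in('top','side')},open('s3.pkl','wb'))
print(proj(s,[.707,-.0605,.043]))
for n in('top','side'):
    print(n,proj(pickle.load(open('s3.pkl','rb'))[n],[.707,-.0605,.043]))
E
```

```text
t 9.72 p [0.6016 0.0954 0.1086] rpy [-1.799e+02  1.000e-01 -1.155e+02] F [ 2.1 -2.1  6.9] op 0.0218 g 30.0 j [ 27.  21. -18.   0. -51. -53.]
r 0.0823 world deg 64.72 rotor~ -0.261 Ft -2.8 Fr -1.0
0.02 [ 0.3  1.6 -0. ] -1.1
0.04 [ 0.4  3.3 -0. ] -2.3
0.06 [ 0.4  4.9 -0. ] -3.4
0.08 [ 0.6  6.6 -0. ] -4.6
0.1 [ 0.7  8.2 -0. ] -5.7
0.12 [ 0.9  9.8 -0. ] -6.9
0.14 [ 1.1 11.4 -0. ] -8.0
0.16 [ 1.4 13.1 -0. ] -9.2
0.18 [ 1.6 14.7 -0. ] -10.3
0.2 [ 2.  16.3 -0. ] -11.5
(np.float64(52.090531834176204), np.float64(80.30224616974378))
top (np.float64(402.93192092547497), np.float64(149.165455754755))
side (np.float64(447.67113105920976), np.float64(260.45382848355706))
```

View pics/w3.png

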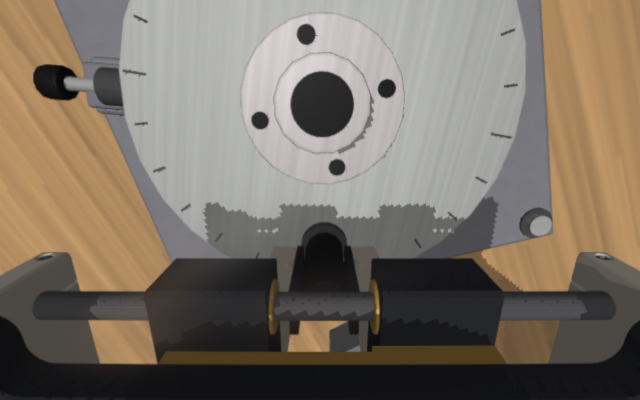

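The wrist view shows the pin knob clearly at (52,81), sticking out with the pin riding on the rim. I'll track it numerically together with the force.

```bash
cat > pin.py <<'E'
from tab import *
import pickle
e=np.array([.707,-.0605])-c;e/=np.hypot(*e);K0=np.array([.707,-.0605,.043])
def pin(imgs):
    r={}
    for n,s in imgs.items():
        g=s['color'].max(2);k,l,stt,cc=cv2.connectedComponentsWithStats((g<48).astype(np.uint8))
        q=proj(s,K0);b=[(np.hypot(*(cc[i]-q)),i) for i in range(1,k) if 12<stt[i,4]<3000]
        if not b: continue
        dd,i=min(b)
        if dd<(45 if n=='wrist' else 8):
            p=onz(s,*cc[i],.043);r[n]=(((p[:2]-c)@e*1e3).round(2),int(stt[i,4]))
    return r
if __name__=='__main__':
    if len(sys.argv)>1:
        print(pin(pickle.load(open('s0.pkl','rb'))),pin({**pickle.load(open('s3.pkl','rb')),'wrist':pickle.load(open('w3.pkl','rb'))}))
    print(pin({n:snap(n) for n in('wrist','top','side')}));go(.12,6)
E
python3 pin.py 1
```

```text
{'top': (np.float64(162.24), 40), 'side': (np.float64(162.26), 43)} {'side': (np.float64(162.07), 38), 'wrist': (np.float64(161.91), 1058)}
{'wrist': (np.float64(161.9), 1061), 'side': (np.float64(161.9), 37)}
t 10.02 p [0.6016 0.0954 0.1086] rpy [-1.799e+02  1.000e-01 -1.155e+02] F [ 1.3 -2.3  7.2] op 0.0214 g 30.0 j [ 27.  21. -18.   0. -51. -53.]
r 0.0823 world deg 64.72 rotor~ -0.261 Ft -2.2 Fr -1.5
0.02 [ 0.3  1.6 -0. ] -1.1
0.04 [ 0.3  3.3 -0. ] -2.3
0.06 [ 0.4  4.9 -0. ] -3.4
0.08 [ 0.5  6.6 -0. ] -4.6
0.1 [ 0.7  8.2 -0. ] -5.7
0.12 [ 0.9  9.8 -0. ] -6.9
```

Call:
move_arm([
  [[0,1.6,0],[0,0,-1],1],
  [[0,3.2,0],[0,0,-2],1],
  [[0.1,4,0],[0,0,-3],1],
  [[0.1,4,0],[0,0,-3],1],
  [[0.1,4,0],[0,0,-3],1],
])

```text
clock: 10.43
tool_pos: [0.598, 0.097, 0.1086]
orientation: [-179.9, 0.0, -112.5]
force: [1.6, -3.3, 6.0]
opening: 0.0214
gripper_force: 30.0
```

```bash
python3 pin.py
```

```text
{'wrist': (np.float64(162.01), 1101), 'side': (np.float64(161.9), 37)}
t 10.58 p [0.598  0.097  0.1087] rpy [-179.9    0.  -112.5] F [ 1.1 -3.2  6.3] op 0.0215 g 30.0 j [ 28.  21. -18.   0. -51. -50.]
r 0.0823 world deg 67.5 rotor~ -0.213 Ft -2.3 Fr -2.5
0.02 [ 0.3  1.6 -0. ] -1.1
0.04 [ 0.3  3.3 -0. ] -2.3
0.06 [ 0.4  4.9 -0. ] -3.4
0.08 [ 0.5  6.6 -0. ] -4.6
0.1 [ 0.7  8.2 -0. ] -5.7
0.12 [ 0.8  9.8 -0. ] -6.9
```

Call:
move_arm([
  [[0,1.6,0],[0,0,-1],1],
  [[0,3.2,0],[0,0,-2],1],
  [[0.1,4,0],[0,0,-3],1],
  [[0.1,4,0],[0,0,-3],1],
  [[0.1,4,0],[0,0,-3],1],
])

```text
clock: 11.0
tool_pos: [0.5941, 0.0984, 0.1086]
orientation: [-179.9, 0.0, -109.5]
force: [-0.2, -2.5, 7.2]
opening: 0.0213
gripper_force: 30.0
```

```bash
python3 pin.py | head -4
```

```text
{'wrist': (np.float64(162.08), 1147), 'side': (np.float64(161.9), 37)}
t 11.15 p [0.594  0.0984 0.1086] rpy [-179.9    0.  -109.5] F [ 0.1 -2.6  7.1] op 0.0216 g 30.0 j [ 28.  21. -19.   0. -51. -48.]
r 0.0822 world deg 70.44 rotor~ -0.162 Ft -1.0 Fr -2.4
0.02 [ 0.2  1.6 -0. ] -1.1
```

Call:
move_arm([
  [[0,1.6,0],[0,0,-1],1],
  [[0,3.2,0],[0,0,-2],1],
  [[0.1,4,0],[0,0,-3],1],
  [[0.1,4,0],[0,0,-3],1],
  [[0.1,4,0],[0,0,-3],1],
])

```text
clock: 11.57
tool_pos: [0.5901, 0.0997, 0.1086]
orientation: [-179.9, 0.0, -106.5]
force: [0.4, -2.6, 7.4]
opening: 0.0213
gripper_force: 30.0
```

```bash
python3 pin.py | head -4
```

```text
{'wrist': (np.float64(161.84), 1194), 'side': (np.float64(161.9), 37)}
t 11.72 p [0.5901 0.0997 0.1086] rpy [-179.9    0.  -106.5] F [-0.5 -2.   7.7] op 0.0212 g 30.0 j [ 28.  20. -19.   0. -50. -45.]
r 0.0821 world deg 73.31 rotor~ -0.112 Ft -0.1 Fr -2.1
0.02 [ 0.1  1.6 -0. ] -1.1
```

Call:
move_arm([
  [[0,1.6,0],[0,0,-1],1],
  [[0,3.2,0],[0,0,-2],1],
  [[0.1,4,0],[0,0,-3],1],
  [[0.1,4,0],[0,0,-3],1],
  [[0.1,4,0],[0,0,-3],1],
])

```text
clock: 12.13
tool_pos: [0.5862, 0.1007, 0.1087]
orientation: [-179.9, 0.0, -103.5]
force: [0.2, -1.2, 8.2]
opening: 0.0214
gripper_force: 30.0
```

```bash
python3 pin.py | head -4
```

```text
{'wrist': (np.float64(161.9), 1251), 'side': (np.float64(161.9), 37)}
t 12.28 p [0.5862 0.1007 0.1086] rpy [-179.9    0.  -103.5] F [-0.2 -1.6  8.2] op 0.0211 g 30.0 j [ 29.  20. -20.   0. -50. -42.]
r 0.0821 world deg 76.11 rotor~ -0.063 Ft -0.2 Fr -1.6
0.02 [ 0.1  1.6 -0. ] -1.1
```

Call:
move_arm([
  [[0,1.6,0],[0,0,-1],1],
  [[0,3.2,0],[0,0,-2],1],
  [[0.1,4,0],[0,0,-3],1],
  [[0.1,4,0],[0,0,-3],1],
  [[0.1,4,0],[0,0,-3],1],
])

```text
clock: 12.7
tool_pos: [0.5823, 0.1016, 0.1086]
orientation: [-179.9, 0.0, -100.5]
force: [-0.4, -1.6, 7.1]
opening: 0.0213
gripper_force: 30.0
```

```bash
python3 pin.py | head -4
```

```text
{'wrist': (np.float64(161.02), 757), 'side': (np.float64(162.12), 36)}
t 12.85 p [0.5822 0.1016 0.1086] rpy [-179.9    0.  -100.5] F [-1.3 -2.1  8.7] op 0.0215 g 30.0 j [ 29.  20. -20.   0. -50. -39.]
r 0.0821 world deg 78.96 rotor~ -0.013 Ft 0.9 Fr -2.3
0.02 [ 0.1  1.6 -0. ] -1.1
```

Call:
move_arm([
  [[0,1.6,0],[0,0,-1],1],
  [[0,3.2,0],[0,0,-2],1],
  [[0.1,4,0],[0,0,-3],1],
  [[0.1,4,0],[0,0,-3],1],
  [[0.1,4,0],[0,0,-3],1],
])

```text
clock: 13.27
tool_pos: [0.5785, 0.1022, 0.1086]
orientation: [-179.9, 0.0, -97.5]
force: [0.0, -2.3, 9.0]
opening: 0.0216
gripper_force: 30.0
```

```bash
python3 pin.py | head -4
```

```text
{'wrist': (np.float64(156.75), 257), 'side': (np.float64(162.12), 36)}
t 13.42 p [0.5784 0.1022 0.1086] rpy [-179.9    0.   -97.5] F [-0.1 -1.8  8.5] op 0.0216 g 30.0 j [ 29.  19. -21.   0. -50. -37.]
r 0.0821 world deg 81.64 rotor~ 0.034 Ft -0.2 Fr -1.8
0.02 [ 0.1  1.6 -0. ] -1.1
```

Call:
move_arm([
  [[0,1.6,0],[0,0,-1],1],
  [[0,3.2,0],[0,0,-1],1],
  [[0.1,4,0],[0,0,-1],1],
  [[0.1,4,0],[0,0,-1],1],
  [[0.1,4,0],[0,0,-1],1],
])

```text
clock: 13.83
tool_pos: [0.575, 0.1026, 0.1086]
orientation: [-179.9, 0.0, -96.5]
force: [1.8, -3.3, 6.2]
opening: 0.0217
gripper_force: 30.0
```

```bash
python3 pin.py | head -4
```

```text
{'wrist': (np.float64(153.85), 127), 'top': (np.float64(182.01), 13), 'side': (np.float64(161.9), 37)}
t 13.98 p [0.575  0.1026 0.1086] rpy [-179.9    0.   -96.5] F [ 2.  -2.9  6.6] op 0.0215 g 30.0 j [ 29.  19. -21.   0. -50. -36.]
r 0.082 world deg 84.04 rotor~ 0.076 Ft -2.3 Fr -2.6
0.02 [ 0.1  1.6 -0. ] -1.1
```

Call:
move_arm([
  [[0,1.6,0],[0,0,-1],1],
  [[0,3.2,0],[0,0,-2],1],
  [[0.1,4,0],[0,0,-3],1],
  [[0.1,4,0],[0,0,-3],1],
  [[0.1,4,0],[0,0,-3],1],
])

```text
clock: 14.4
tool_pos: [0.5711, 0.1029, 0.1086]
orientation: [-179.9, 0.0, -93.5]
force: [3.8, -3.5, 6.1]
opening: 0.0215
gripper_force: 30.0
```

```bash
python3 pin.py | head -4
```

```text
{'top': (np.float64(172.93), 14), 'side': (np.float64(161.9), 37)}
t 14.55 p [0.571  0.1029 0.1086] rpy [-179.9    0.   -93.5] F [ 2.5 -4.1  6.3] op 0.0216 g 30.0 j [ 30.  19. -22.   0. -49. -33.]
r 0.082 world deg 86.82 rotor~ 0.124 Ft -2.7 Fr -4.0
0.02 [ 0.1  1.6 -0. ] -1.1
```

Call:
move_arm([
  [[0,1.6,0],[0,0,-1],1],
  [[0,3,0],[0,0,-2],1],
  [[0.1,3,0],[0,0,-2],1],
  [[0.1,3,0],[0,0,-2],1],
  [[0.1,3,0],[0,0,-2],1],
])

```text
clock: 14.97
tool_pos: [0.5682, 0.103, 0.1086]
orientation: [-179.9, 0.0, -91.5]
force: [3.3, -4.1, 5.8]
opening: 0.0213
gripper_force: 30.0
```

```bash
python3 pin.py | head -4
```

```text
{'side': (np.float64(162.12), 36)}
t 15.12 p [0.5682 0.103  0.1086] rpy [-179.9    0.   -91.5] F [ 3.8 -3.3  5. ] op 0.0215 g 30.0 j [ 30.  19. -22.   0. -49. -31.]
r 0.082 world deg 88.83 rotor~ 0.159 Ft -3.8 Fr -3.3
0.02 [ 0.   1.6 -0. ] -1.1
```

Call:
move_arm([
  [[0,1.6,0],[0,0,-1],1],
  [[0,3,0],[0,0,-2],1],
  [[0.1,3,0],[0,0,-2],1],
  [[0.1,3,0],[0,0,-2],1],
  [[0.1,3,0],[0,0,-2],1],
])

```text
clock: 15.53
tool_pos: [0.5639, 0.1029, 0.1086]
orientation: [-180.0, -0.0, -89.4]
force: [-3.3, -1.3, 9.7]
opening: 0.0216
gripper_force: 30.0
```

```bash
python3 pin.py | head -4
```

```text
{'top': (np.float64(161.38), 16), 'side': (np.float64(160.34), 34)}
t 15.68 p [0.5638 0.1029 0.1086] rpy [-180.    -0.   -89.4] F [-3.4 -2.  11.1] op 0.0217 g 30.0 j [ 30.  18. -22.   0. -49. -29.]
r 0.082 world deg 91.86 rotor~ 0.212 Ft 3.4 Fr -1.9
0.02 [ 0.   1.6 -0. ] -1.1
```

The pin is starting to drop and the table now pulls forward, so it is on the notch's leading flank.

Call:
move_arm([
  [[0,1,0],[0,0,-0.7],1],
  [[0,2,0],[0,0,-1.4],1],
  [[0,2,0],[0,0,-1.4],1],
  [[0,2,0],[0,0,-1.4],1],
])

```text
clock: 16.02
tool_pos: [0.562, 0.1029, 0.1086]
orientation: [-180.0, -0.0, -88.0]
force: [-2.5, -2.7, 9.2]
opening: 0.0216
gripper_force: 30.0
```

```bash
python3 pin.py | head -4
```

```text
{'side': (np.float64(157.96), 37)}
t 16.17 p [0.5619 0.1028 0.1086] rpy [-180.   -0.  -88.] F [-1.6 -3.2  9.5] op 0.0214 g 30.0 j [ 30.  18. -23.   0. -49. -28.]
r 0.082 world deg 93.24 rotor~ 0.236 Ft 1.8 Fr -3.1
0.02 [ 0.   1.6 -0. ] -1.1
```

Call:
move_arm([
  [[0,1,0],[0,0,-0.7],1],
  [[0,1,0],[0,0,-0.7],1],
  [[0,1,0],[0,0,-0.7],1],
])

```text
clock: 16.42
tool_pos: [0.5611, 0.1028, 0.1086]
orientation: [-180.0, -0.0, -87.3]
force: [-2.1, -3.2, 10.2]
opening: 0.0215
gripper_force: 30.0
```

```bash
python3 pin.py | head -4
```

```text
{'side': (np.float64(157.19), 39)}
t 16.57 p [0.5611 0.1028 0.1086] rpy [-180.    -0.   -87.3] F [-1.3 -3.7  9.6] op 0.0215 g 30.0 j [ 30.  18. -23.   0. -49. -27.]
r 0.082 world deg 93.79 rotor~ 0.246 Ft 1.6 Fr -3.6
0.02 [ 0.   1.6 -0. ] -1.1
```

Call:
move_arm([
  [[0,0.3,0],[0,0,-0.7],0.7],
  [[0,0.3,0],[0,0,-0.7],0.6],
  [[0,0.3,0],[0,0,-0.7],0.5],
  [[0,0.3,0],[0,0,-0.7],0.5],
  [[0,0.3,-20],[0,0,0],0.5],
  [[0,0.3,-60],[0,0,0],0.5],
  [[0,0.3,-90],[0,0,0],0.5],
  [[0,0.3,-90],[0,0,0],0.5],
])

```text
clock: 17.23
tool_pos: [0.5637, 0.104, 0.204]
orientation: [-179.5, 0.1, -87.3]
force: [1.3, 0.4, 0.0]
opening: 0.0438
gripper_force: 0.0
```

```bash
python3 - <<'E'
from pin import *
d={n:snap(n) for n in('wrist','side')};print(pin(d));st()
cv2.imwrite('pics/s4.png',np.vstack([d['side']['color'][180:380,220:540]]).repeat(2,0).repeat(2,1))
L=np.radians(168.2)+1.19
q=np.array([.5415,-.118])+.09*np.array([np.cos(L),np.sin(L)]);print(q)
print(rel([.565,.10,.2],-115),rel([*q,.2],-128))
E
```

```text
{'wrist': (np.float64(151.79), 123), 'side': (np.float64(156.32), 37)}
t 17.33 p [0.5611 0.1033 0.1988] rpy [-1.799e+02  1.000e-01 -8.740e+01] F [-0.1 -0.1 -1.7] op 0.0441 g 0.0 j [ 30.  13. -17.  -0. -60. -27.]
[ 0.49167118 -0.19294724]
(array([ 3.5, -3.7, -1.2]), array([-0.1,  0.1, 27.6])) (array([292.8,  82.8,  -1.8]), array([-0.1,  0.1, 40.6]))
```

View pics/s4.png

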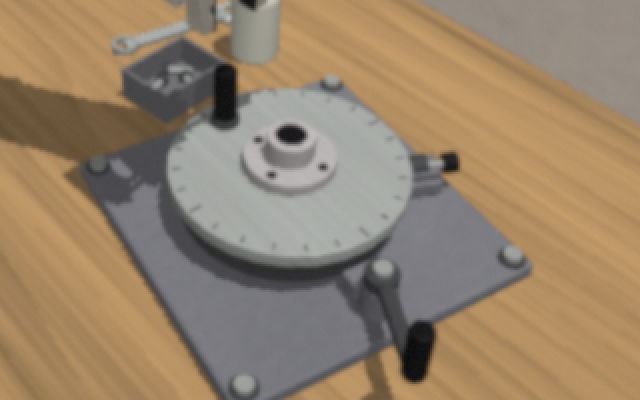

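The pin reads 156.3 mm against 161.9 on the rim, so it has dropped fully (about 5.5 mm). The crop shows the knob tucked in, with the post released and the lever open. Now back to the lever.

Call:
move_arm([
  [[36,10,0],[0,0,5],0.45],
  [[72,20,0],[0,0,10],0.45],
  [[108,30,0],[0,0,15],0.45],
  [[144,41,0],[0,0,20],0.45],
  [[180,51,0],[0,0,25],0.45],
  [[216,61,0],[0,0,30],0.45],
  [[252,71,0],[0,0,36],0.45],
  [[280,79,0],[0,0,40.5],0.45],
  [[293,83,0],[0,0,40.5],0.45],
  [[293,83,0],[0,0,40.5],0.45],
])

```text
clock: 18.17
tool_pos: [0.4892, -0.1958, 0.196]
orientation: [179.8, -0.1, -128.1]
force: [-0.0, 0.2, 0.2]
opening: 0.0481
gripper_force: 0.0
```

```bash
python3 plan.py 0.4925 -0.193 0.089 -128
```

```text
t 18.17 p [ 0.4892 -0.1958  0.196 ] rpy [ 1.798e+02 -1.000e-01 -1.281e+02] F [-0.   0.2  0.2] op 0.0481 g 0.0 j [ -0.   9. -22.  -0. -59. -38.]
[ -4.4  -1.1 107. ] [ 0.2 -0.1 -0.1]
```

Call:
move_arm([
  [[-3,-1,20],[0,0,0],0.45],
  [[-3,-1,50],[0,0,0],0.45],
  [[-3,-1,75],[0,0,0],0.45],
  [[-3,-1,92],[0,0,0],0.45],
  [[-3,-1,102],[0,0,0],0.45],
  [[-3,-1,107],[0,0,0],0.5],
  [[-3,-1,107],[0,0,0],0.65],
  [[-3,-1,107],[0,0,0],0.8],
  [[-3,-1,107],[0,0,0],1],
  [[-3,-1,107],[0,0,0],1],
])

```text
clock: 19.0
tool_pos: [0.4945, -0.1918, 0.0916]
orientation: [-179.9, 0.1, -127.9]
force: [-0.3, -0.3, 0.1]
opening: 0.0228
gripper_force: 0.0
```

Call:
move_arm([
  [[0,0,0],[0,0,0],1],
  [[0,0,0],[0,0,0],1],
  [[0,0,0],[0,0,0],1],
])

```text
clock: 19.25
tool_pos: [0.4943, -0.1918, 0.0915]
orientation: [-179.9, 0.1, -127.9]
force: [-1.1, 2.9, 6.3]
opening: 0.0191
gripper_force: 30.0
```

```bash
python3 lev.py 0.6 10
```

```text
t 19.25 p [ 0.4943 -0.1918  0.0915] rpy [-1.799e+02  1.000e-01 -1.279e+02] F [-1.1  2.9  6.3] op 0.0191 g 30.0 j [  0.  16. -29.   0. -45. -38.]
lever 1.2070783497769835 r 0.08759118697030083
1.15 [ 3.2  5.2 -0. ] 3.3
1.09 [ 3.2 10.7 -0. ] 6.6
1.02 [ 2.9 16.2 -0. ] 9.9
0.96 [ 2.2 21.6 -0. ] 13.2
0.9 [ 1.2 27.  -0. ] 16.5
0.84 [-0.1 32.4 -0. ] 19.8
0.78 [-1.7 37.6 -0. ] 23.1
0.72 [-3.7 42.8 -0.1] 26.4
0.66 [-5.9 47.8 -0.1] 29.7
0.6 [-8.5 52.6 -0.1] 33.0
```

Call:
move_arm([
  [[0.3,5,0],[0,0,3.5],1],
  [[0.3,10.5,0],[0,0,6.5],1],
  [[0,15.5,0],[0,0,10],1],
  [[-0.7,21,0],[0,0,13],1],
  [[-1.6,26,0],[0,0,16.5],1],
  [[-3,31.5,0],[0,0,20],1],
  [[-4.5,36.5,0],[0,0,23],1],
  [[-6,41.5,0],[0,0,26.5],1],
  [[-8,46.5,0],[0,0,29.5],1],
  [[-10.5,51,0],[0,0,33],1],
])

```text
clock: 20.08
tool_pos: [0.4605, -0.1531, 0.0915]
orientation: [-179.9, 0.1, -161.0]
force: [0.7, -7.5, 3.1]
opening: 0.0195
gripper_force: 30.0
```

```bash
sed -i 's/h+.0905/h+r/' lev.py; python3 lev.py 0.0 10
```

```text
t 20.08 p [ 0.4605 -0.1531  0.0915] rpy [-1.799e+02  1.000e-01 -1.610e+02] F [ 0.7 -7.5  3.1] op 0.0195 g 30.0 j [  5.  12. -34.   0. -43. -76.]
lever 0.6147343780416801 r 0.08824585660207701
0.55 [ 0.3  5.4 -0. ] 3.3
0.49 [ 0.2 10.8 -0. ] 6.7
0.43 [-0.2 16.2 -0. ] 10.0
0.37 [-1.  21.6 -0. ] 13.4
0.31 [-2.1 26.9 -0. ] 16.7
0.25 [-3.4 32.2 -0.1] 20.1
0.18 [-5.2 37.3 -0.1] 23.4
0.12 [-7.2 42.4 -0.1] 26.8
0.06 [-9.5 47.3 -0.1] 30.1
0.0 [-12.2  52.   -0.1] 33.5
```

Call:
move_arm([
  [[0.3,5.5,0],[0,0,3.5],1],
  [[0.2,11,0],[0,0,6.5],1],
  [[-0.2,16,0],[0,0,10],1],
  [[-1,21.5,0],[0,0,13.5],1],
  [[-2,27,0],[0,0,16.5],1],
  [[-3.5,32,0],[0,0,20],1],
  [[-5,37.5,0],[0,0,23.5],1],
  [[-7,42.5,0],[0,0,27],1],
  [[-9.5,47.5,0],[0,0,30],1],
  [[-9.5,47.5,0],[0,0,30],1],
])

```text
clock: 20.92
tool_pos: [0.4532, -0.105, 0.0915]
orientation: [-179.9, 0.0, 168.9]
force: [-0.7, -5.2, 8.1]
opening: 0.0193
gripper_force: 30.0
```

```bash
python3 lev.py -0.05 3; python3 - <<'E'
from pin import *
print(pin({'side':snap('side')}))
E
```

```text
t 20.92 p [ 0.4532 -0.105   0.0915] rpy [-179.9    0.   168.9] F [-0.7 -5.2  8.1] op 0.0193 g 30.0 j [  11.   10.  -37.    0.  -43. -113.]
lever 0.059244747660298636 r 0.08921007168839902
0.02 [ 0.1  3.2 -0. ] 2.0
-0.01 [ 0.1  6.5 -0. ] 4.0
-0.05 [-0.1  9.7 -0. ] 5.9
{'side': (np.float64(156.15), 30)}
```

Call:
move_arm([
  [[0,2,0],[0,0,1],1],
  [[0,4,0],[0,0,2],1],
  [[0,6,0],[0,0,3],1],
  [[0,7,0],[0,0,3.5],1],
  [[0,7,0],[0,0,3.5],1],
  [[0,7,0],[0,0,3.5],1],
])

```text
clock: 21.47
tool_pos: [0.4539, -0.0999, 0.0914]
orientation: [-179.8, -0.0, 165.6]
force: [-1.7, -18.2, 6.4]
opening: 0.0191
gripper_force: 30.0
```

```bash
python3 lev.py -0.05 1
```

```text
t 21.47 p [ 0.4539 -0.0999  0.0914] rpy [-179.8   -0.   165.6] F [ -1.7 -18.2   6.4] op 0.0191 g 30.0 j [  12.   10.  -37.    0.  -43. -117.]
lever 0.0016741628838041756 r 0.08945806167203486
-0.05 [ 0.1  4.6 -0. ] 2.8
```

Almost home, with the force rising as it reaches the stop. A little more push to confirm it.

Call:
move_arm([
  [[0,1,0],[0,0,0],1],
  [[0,1.5,0],[0,0,0],1],
  [[0,1.5,0],[0,0,0],1],
  [[0,1.5,0],[0,0,0],1],
])

```text
clock: 21.8
tool_pos: [0.4539, -0.0997, 0.0914]
orientation: [-179.7, -0.1, 165.6]
force: [-0.5, -28.7, 6.4]
opening: 0.0194
gripper_force: 30.0
```

```bash
python3 lev.py -0.05 1
```

```text
t 21.8 p [ 0.4539 -0.0997  0.0914] rpy [-1.797e+02 -1.000e-01  1.656e+02] F [ -0.5 -28.7   6.4] op 0.0194 g 30.0 j [  12.   10.  -37.    0.  -43. -117.]
lever 6.28313226652756 r 0.08950894368485837
-0.05 [ 0.1  4.5 -0. ] 2.7
```

Call:
move_arm([
  [[0,-2,0],[0,0,0],1],
  [[0,-2,0],[0,0,0],0.8],
  [[0,-2.5,0],[0,0,0],0.6],
  [[0,-3,0],[0,0,0],0.5],
  [[0,-3,0],[0,0,0],0.5],
  [[0,-3,-25],[0,0,0],0.5],
  [[0,-3,-65],[0,0,0],0.5],
  [[0,-3,-105],[0,0,0],0.5],
  [[0,-3,-140],[0,0,0],0.5],
  [[0,-3,-140],[0,0,0],0.5],
])

```text
clock: 22.63
tool_pos: [0.458, -0.0986, 0.2379]
orientation: [179.8, 0.6, 165.7]
force: [1.9, 0.4, -0.1]
opening: 0.0438
gripper_force: 0.0
```

```bash
python3 - <<'E'
from pin import *
d={n:snap(n) for n in('wrist','side','top')};print(pin(d));st()
s=d['side']['color'];s0=pickle.load(open('s0.pkl','rb'))['side']['color']
cv2.imwrite('pics/s5.png',np.vstack([x[140:380,220:540] for x in (s0,s)]))
E
```

```text
{'wrist': (np.float64(124.74), 140), 'side': (np.float64(156.46), 34), 'top': (np.float64(156.87), 35)}
t 22.78 p [ 0.4542 -0.0984  0.2306] rpy [179.9   0.  165.6] F [-1.1 -0.4 -0.2] op 0.0437 g 0.0 j [  12.    1.  -26.   -0.  -63. -116.]
```

View pics/s5.png

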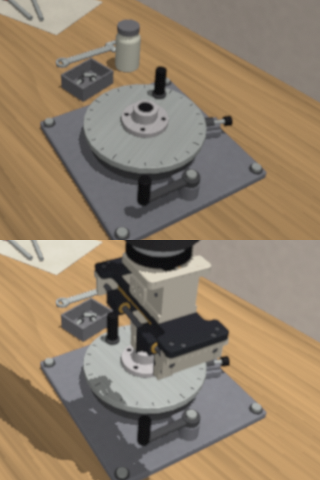

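The before/after crops match: the lever grip is at the same place, about (144,190) against (144,430−240). The post has moved, the knob is in by about 5.4 mm in both views, and the box and wrench are unmoved.

```bash
python3 -c "
from plant import ctrl
print(ctrl.close_job())"
```

```text
the job is handed in; nothing more can be done
None
```

The job is handed in at about 23 s: the turntable is on its next station with the pin fully in its notch (about 5.4 mm drop seen in two views), the lever is pressed home against its stop and released, and I never went near the wrench, jar or box (the jar was hidden in my last picture).

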